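# Upend the rinsed staining jar on its drying peg

### The arm

A 6-joint arm with a two-finger parallel gripper is mounted at the origin on the work surface. World frame = base frame: x ahead of the robot, y to its left, z up, the work surface at z = 0. Lengths are in mm, angles in rad, forces in N, time in s.
With the tool pointing down it reaches from about 350 to 775 mm from the base axis. Payload 7.3 kg.
Tool frame: the origin (TCP) lies midway between the tips of the shut fingers; the grasp point (between the pads) lies 19 mm behind it; z points along the fingers, y is the line along which they close (so a half turn about z gives the same grasp; the last joint's range is limited). The gripper opens to 92 mm and grips with 3 to 60 N. Pads are 19 mm wide; open, the fingers measure 130 mm over their backs; the gripper's body (75 mm by 190 mm) begins 47 mm behind the grasp point.
Start: joints at [1.117, 0.342, 1.524, -0, 1.275, -0.146], TCP at [159.041, 500.351, 226.741] pointing down, gripper open.
Joint ranges: [-2.53, 2.53], [-0.77, 2.02], [0.04, 2.7], [-1, 4.14], [0.28, 2.66], [-3.11, 3.11]. Speed limits (rad/s): [2.57, 2.57, 3.14, 3.14, 3.14, 3.14].

### API

Orientations are given as [roll, pitch, yaw] about the fixed x, y, z axes, in that order (R = Rz(yaw) Ry(pitch) Rx(roll)).
In Python, from plant import bot gives the robot as it stands.
- The arm moves only by the tool servo_tool, never from a script. Its argument "deltas" is a list of rows, each a list of 2 entries, a list of its own where there are three numbers: the shift along the tool's x, y, z in m, then the turn, a rotation vector about the tool's x, y, z in degrees. A call has 1 to 20 rows; each row shifts and turns the commanded pose from where the row before left it, along the tool's axes as they then stand; what a row does not reach is not made up. A row lasts 1/8 s, in which the tool goes at most 62.5 mm and 10.7 degrees, less where a joint would pass 70% of its speed; a pose out of reach is approached as far as the arm can. A call with a gripper value outside its range is refused whole. "fingers" is the opening, from 0 (shut) to 1 (fully open), set as the call begins (left out, the last holds). The fingers move at their own pace and stop on an object; the grip force is fixed at half the most. Time passes only in rows, so rows that do not move let the fingers close. It gives the time, the measured TCP pose, the force, the opening and the grip force at its end, in the units of the state.
- bot.get_obs(): the state, without advancing time (a new reading comes with each control period).
- bot.capture(name): name is "scene" or "top"; returns the picture (384x512x3 uint8, red, green, blue); there is no depth.
- bot.camera_model(name): a dict with "mtx" (3x3 intrinsics, pixels), "xyz" and "rotation" of the camera in the world. Camera axes: x right, y down, z forward; pixel columns grow to the right and rows downward; lengths in mm; the calibration is good to about 2 mm. A picture is of the moment at which its call begins. camera_model takes no time and is no camera call.
- bot.close_job(): hands the job in; it is judged then, once.
The state is a dict: "time": time; "joint_positions": joint angles; "dq": joint speeds; "tau": joint torques, N m; "tool_pos": TCP position; "tcp_rot": TCP orientation; "contact_force": force on the tool from outside, world axes, zero at the start; "moment": the same for the moment, N m; "grip_width": finger opening in mm; "finger_force": force on a finger pad.
Only numpy, scipy, OpenCV 4.12 (cv2) and the standard library are available. Lean on these libraries where they do the work, as an engineer would, in place of code of your own. Each camera call takes 0.05 s, during which the arm holds its last target. There are 200 camera calls.

### The job

The square ceramic jar standing on the optical table has been rinsed: turn it upside down and put it over the upright peg of the drying stand, mouth down and fully home with its rim resting flat on the peg's flange. Feel for the flange as you lower it: the jar is fragile, so never drop it, let it topple or force it down, and leave the other things on the table where they are. You may lay the jar on its side on the table to take a fresh hold.

Things in the scene. Friction and masses are not known exactly. Their poses are not given: they have to be found in the camera images.
- jar: white ceramic square jar, 44 x 44 mm outside, 66 mm tall, 0.1 to 0.17 kg, walls 4 mm: square mouth 36 x 36 mm, 62 mm deep. Starts standing mouth up on the table. Origin: centre of the underside of its closed bottom; z runs along its axis towards the mouth (up at the start, down once inverted); x and y are square to its flat sides
- jar_mouth (a point): centre of the jar's mouth, 66 mm from its bottom; axes as the jar's
- stand: fixed drying stand: black foot 76 x 76 x 10 mm, holder 32 mm wide to 28 mm height, out of which rises an upright aluminium peg. Origin: centre of the foot's underside, on the peg's axis; z up
- stand_axis (a point): the same point, on the table under the peg. Peg: 28 mm diameter, tapering to a 12 mm tip over its last 14 mm, 50 mm tall above a round flange 70 mm wide, 5 mm thick, on which the jar's rim rests. Peg and flange are clamped at another height each time: flange top 35 to 75 mm (tip 85 to 125 mm) above the table. This height is NOT reported: feel or see it
- lens_mount: bystander: round lens, 44 mm across, upright on a short black post and foot, 86 mm tall; origin at the centre of its underside
- small_mount: bystander: smaller lens, 28 mm across, on a post and foot, 68 mm tall; origin at the centre of its underside
- objective: bystander: brass microscope objective standing on its thread, 32 mm across, 45 mm tall; origin at the centre of its underside
- round_cup: bystander: white ceramic round cup, 60 mm across, 55 mm tall (not the square jar); origin at the centre of its underside
- lens_ring: bystander: dark steel retaining ring lying flat, 34 mm across, 8 mm thick; origin at the centre of its underside
- dust_cap: bystander: black disc-shaped dust cap lying flat, 40 mm across, 12 mm thick; origin at the centre of its underside
- driver: bystander: screwdriver lying on the table; origin at the centre of its underside, x along its length
Mind the look-alikes: they are no part of the job. What is shaped like the jar but purple is not meant. What is shaped like the stand but blue is not meant.

How it is judged:
By the outcome, as a careful person would: the job done as asked, in the order asked, and still so for the second after the job is handed in, with the robot touching nothing.
It also fails if it takes over 64 s, if anything falls off the work surface, if the arm or the gripper's body presses on something with over 40 N, if the wrist force passes 120 N, or if a joint passes its speed limit or range.

## Working session

There is one attempt and no reset: what is moved stays moved. The work goes in short steps, Python scripts to look and compute and a tool call to move; the robot and the scene stay as the last step left them, time stands still between calls to the robot, and variables do not carry over. Pictures are saved under pics/ and viewed, at most 10 in all, crops included, and the job is handed in when it is done.

Besides the shell and the picture viewer there is one more tool, called after ">>>" by a JSON object that holds its "api" and its "payload". servo_tool: Moves the arm, as the interface text tells. Its arguments: {"type":"object","properties":{"deltas":{"type":"array"},"fingers":{"type":"number"}},"required":["deltas"]}

```bash
mkdir -p pics; python3 - <<'E'
from plant import bot
import cv2,numpy as np
for n in("scene","top"):
    im=bot.capture(n); cv2.imwrite(f"pics/{n}0.png",im[:,:,::-1]); np.save(f"pics/{n}0.npy",im)
    c=bot.camera_model(n); print(n,c)
print(bot.get_obs())
E
```

```text
scene {'mtx': array([[406.24934542,   0.        , 256.13621233],
       [  0.        , 406.24934542, 193.57402841],
       [  0.        ,   0.        ,   1.        ]]), 'xyz': array([1104.2579135 , -387.56372818,  993.92652059]), 'rotation': array([-2.48619642, -0.00581293,  0.91091526])}
top {'mtx': array([[346.86583637,   0.        , 255.1021167 ],
       [  0.        , 346.86583637, 192.8869477 ],
       [  0.        ,   0.        ,   1.        ]]), 'xyz': array([487.28710854,  58.08550039, 972.45486785]), 'rotation': array([-3.0484711 ,  0.01421934, -1.60014419])}
{'time': 0.1, 'joint_positions': array([ 1.11702125e+00,  3.42669280e-01,  1.52486828e+00,  2.15137595e-05,
        1.27538608e+00, -1.45995799e-01]), 'dq': array([-0.00023653, -0.0018202 , -0.00286002,  0.00110656, -0.00087403,
        0.00022313]), 'tau': array([ 1.02261279e-04, -4.32009816e+01, -2.44693190e+01,  7.17887236e-02,
        5.27195900e-02, -2.28596576e-05]), 'tool_pos': array([158.86785848, 500.03632536, 226.12460011]), 'tcp_rot': array([-3.14027882e+00, -2.13983581e-04,  2.83380696e+00]), 'contact_force': array([-0.78986093, -0.0015344 ,  0.50352231]), 'moment': array([-0.00675019,  0.02611271, -0.00589623]), 'finger_force': 0.0, 'grip_width': 91.91487827136406}
```

View pics/scene0.png

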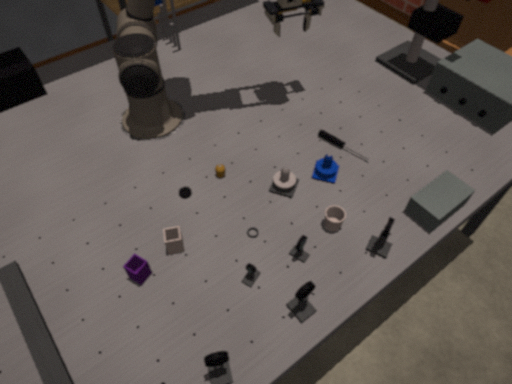

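View pics/top0.png

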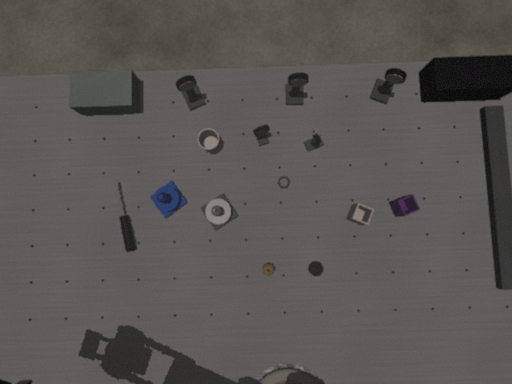

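The jar is at about (173,238) in the scene view and (362,214) in the top view. The stand is at about (285,182) and (218,211). Next I'll enlarge both for edges.

```bash
cat > h.py <<'E'
import numpy as np,cv2
from scipy.spatial.transform import Rotation as R
from plant import bot
def cam(n):
    c=bot.camera_model(n); return c["mtx"],np.array(c["xyz"]),R.from_euler("xyz",c["rotation"]).as_matrix()
def ray(n,p):
    K,t,M=cam(n); return t,M@np.linalg.inv(K)@np.array([p[0],p[1],1.])
def plane(n,p,z):
    t,d=ray(n,p); return t+d*(z-t[2])/d[2]
def proj(n,X):
    K,t,M=cam(n); q=K@(M.T@(np.array(X,float)-t)); return q[:2]/q[2]
def two(p,q):
    a,d=ray("scene",p); b,e=ray("top",q)
    s=np.linalg.lstsq(np.c_[d,-e],b-a,rcond=None)[0]; A=a+d*s[0];B=b+e*s[1]
    return (A+B)/2,np.linalg.norm(A-B)
E
python3 - <<'E'
from h import *
S=np.load("pics/scene0.npy");T=np.load("pics/top0.npy")
def crop(im,x,y): return cv2.resize(im[y-20:y+20,x-25:x+25],None,fx=8,fy=8,interpolation=cv2.INTER_CUBIC)
m=np.vstack([np.hstack([crop(S,173,238),crop(S,285,182)]),np.hstack([crop(T,362,214),crop(T,218,211)])])
m=np.clip(m.astype(float)*1.3,0,255).astype(np.uint8)
m=cv2.resize(m,(800,600) if 0 else (m.shape[1],m.shape[0]))[:600] if m.shape[0]<=600 else cv2.resize(m,(750,600))
cv2.imwrite("pics/mos.png",m[:,:,::-1]);print(m.shape)
print(two((173,238),(362,214)),two((285,182),(218,211)))
for n,im,p in(("scene",S,(173,238)),("top",T,(362,214)),("top",T,(218,211)),("scene",S,(285,182))):
    x,y=p; g=im[y-20:y+20,x-25:x+25].astype(int)
    med=np.median(g.reshape(-1,3),0)
    mk=((g.mean(2)>med.mean()+25)).astype(np.uint8)
    cs,_=cv2.findContours(mk,cv2.RETR_EXTERNAL,cv2.CHAIN_APPROX_NONE)
    c=max(cs,key=cv2.contourArea); r=cv2.minAreaRect(c); print(n,med,np.array(r[0])+[x-25,y-20],r[1:],cv2.contourArea(c))
E
```

```text
(600, 750, 3)
(array([ 511.26249043, -210.75656111,   44.86909757]), np.float64(7.159777481020803)) (array([531.28302369, 174.81127855,  15.7623207 ]), np.float64(4.570838129063187))Traceback (most recent call last):
  File "<stdin>", line 14, in <module>
ValueError: max() iterable argument is empty
```

View pics/mos.png

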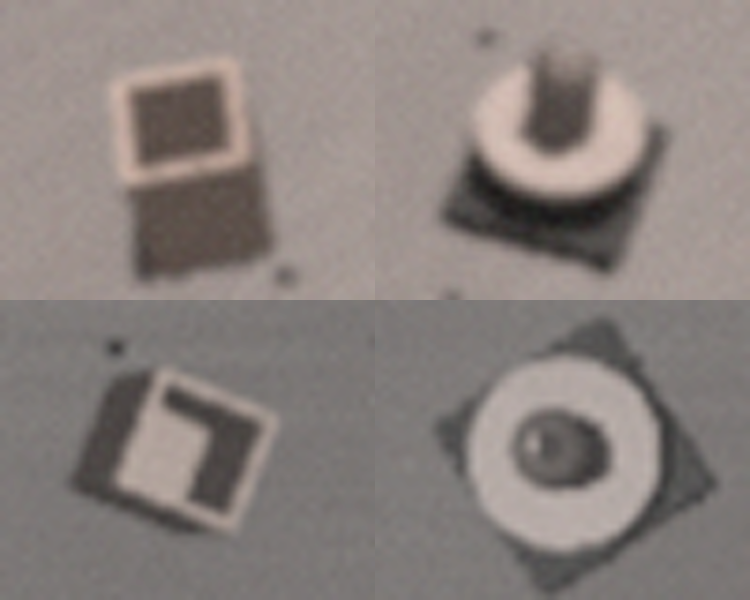

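Panels, at 7.5 px per image pixel: the jar's rim and four corners are clear in both views, and so are the round flange, the foot corners and the peg tip. I'll triangulate them.

```bash
python3 - <<'E'
from h import *
def T(x,y,j): return ((x+.5)/7.5-.5+(337 if j else 193-50), (y+.5-300)/7.5-.5+(194 if j else 191))
def Sc(x,y,j): return ((x+.5)/7.5-.5+(148 if j else 260-50), (y+.5)/7.5-.5+(218 if j else 162))
tc=[(155,368),(278,410),(240,532),(117,482)]; sc=[(110,83),(240,57),(250,155),(125,185)]
P=np.array([plane("top",T(*p,1),66) for p in tc]); print("top rim",P.round(1),P.mean(0))
Q=np.array([plane("scene",Sc(*p,1),66) for p in sc]); print("sc rim",Q.round(1),Q.mean(0))
for A in(P,Q):
  e=np.roll(A,-1,0)-A; print(np.linalg.norm(e[:,:2],axis=1),np.degrees(np.arctan2(e[:,1],e[:,0]))%90)
print(two(np.mean([Sc(*p,1) for p in sc],0),np.mean([T(*p,1) for p in tc],0)))
# flange by mask ellipses
for n,x,y,f in(("scene",285,182,Sc),("top",218,211,T)):
  im=np.load(f"pics/{n}0.npy"); g=im.astype(int)[y-20:y+20,x-25:x+25].mean(2)
  print(n,np.percentile(g,[5,30,50,70,95]))
fc=[(603,318),(718,483),(548,595),(435,430)]
F=np.array([plane("top",T(*p,0),10) for p in fc]);print("foot",F.round(1),F.mean(0),np.linalg.norm(np.roll(F,-1,0)-F,axis=1))
ft,fs=T(565,452,0),Sc(558,128,0); print("flange",two(fs,ft))
for z in(35,45,55,65,75):
  a=[plane("top",T(x,y,0),z) for x,y in((467,452),(662,452),(565,355),(565,552))]
  b=[plane("scene",Sc(x,y,0),z) for x,y in((470,128),(648,128),(558,57),(558,200))]
  print(z,plane("top",ft,z)[:2],plane("scene",fs,z)[:2],*[np.linalg.norm(u[0]-u[1]).round(1) for u in(a,b,a[2:],b[2:])])
E
```

```text
top rim [[ 538.6 -196.9   66. ]
 [ 522.8 -238.6   66. ]
 [ 481.1 -223.    66. ]
 [ 499.5 -181.6   66. ]] [ 510.48558402 -210.01522597   66.        ]
sc rim [[ 483.8 -220.    66. ]
 [ 502.7 -177.1   66. ]
 [ 540.4 -195.9   66. ]
 [ 524.1 -237.    66. ]] [ 512.76851045 -207.50481571   66.        ]
[44.56293631 44.53362423 45.28924452 41.99797739] [69.14979023 69.45633982 65.93843058 68.58099413]
[46.80611051 42.05265515 44.24219502 43.79625067] [66.1649829  63.52921123 68.47470658 67.03629773]
(array([ 511.40038738, -208.79474664,   65.4065988 ]), np.float64(3.307032920236191))
scene [ 45.31666667 114.33333333 117.33333333 119.66666667 142.33333333]
top [ 63.          92.33333333  94.33333333  96.         133.        ]
foot [[580.1 158.8  10. ]
 [517.5 117.5  10. ]
 [478.2 181.2  10. ]
 [540.3 222.   10. ]] [529.01026277 169.87549755  10.        ] [74.94927673 74.86158879 74.30508095 74.72649434]
flange (array([530.17649692, 171.87699636,  33.43285577]), np.float64(1.9356945355415105))
35 [529.53881639 170.89494102] [531.60294184 171.81142959] 70.5 72.8 71.0 76.0
45 [529.08810981 169.69158239] [537.57477554 165.97808213] 69.7 72.0 70.3 75.2
55 [528.63740323 168.48822376] [543.54660925 160.14473468] 69.0 71.3 69.5 74.4
65 [528.18669665 167.28486513] [549.51844295 154.31138722] 68.2 70.5 68.8 73.6
75 [527.73599007 166.0815065 ] [555.49027666 148.47803977] 67.5 69.8 68.0 72.8
```

The rim corners triangulate to z≈65 against the known 66, with sides of about 44 mm. The foot measures 75 mm per side. The jar is at (511.3,-209) with sides at about -22.6°, and the stand axis is at (529.6,170.8) with the flange at about 35 mm.

Plan, keeping the tool tilted 45° throughout:
1. Grasp with the tool pointing outward, roll 180°, and lay the jar on its side.
2. Regrasp with the tool pointing inward, roll 180°, and lower it mouth down onto the peg.

```bash
cat >> h.py <<'E'
def pose(A,b,ys):
    "A azimuth deg of the horizontal u, b elevation-from-down deg (+ points along u), ys=+1: tool y along z x u"
    A=np.radians(A);b=np.radians(b);u=np.array([np.cos(A),np.sin(A),0]);v=np.array([-u[1],u[0],0])*ys
    t=np.sin(b)*u-np.cos(b)*np.array([0,0,1.]); return np.c_[np.cross(v,t),v,t]
def now():
    o=bot.get_obs(); return np.array(o["tool_pos"]),R.from_euler("xyz",o["tcp_rot"]).as_matrix(),o
def go(p,M):
    "shift (m) in present tool axes, turn (deg) in tool axes"
    q,C,o=now(); d=R.from_matrix(C.T@M).as_rotvec(degrees=True)
    print("shift m",(C.T@(np.array(p)-q)/1000).round(4),"turn",d.round(2),"after-turn shift",(M.T@(np.array(p)-q)/1000).round(4))
def grasp_tcp(g,M): return np.array(g)+19*M[:,2]
E
python3 - <<'E'
from h import *
A=-22.6; M=pose(A,45,1); u=np.array([np.cos(np.radians(A)),np.sin(np.radians(A)),0])
G=np.array([511.3,-209,36])-4*u; T=grasp_tcp(G,M); P=T-100*M[:,2]
print(T,P); q=pose(A,0,1); go(np.r_[P[:2]-[0,0],230],q); go(P,M)
for n,p,z in(("ring",(284,182),4),("cap",(316,268),10),("obj",(268,269),45),("small",(262,130),60),("purple",(405,205),60),("cup",(209,139),50),("mount2",(316,140),30)): print(n,plane("top",p,z).round())
E
```

```text
[ 520.01051503 -212.62583745   22.56497116] [ 454.72969453 -185.45205459   93.27564928]
shift m [-0.4896 -0.5636 -0.0032] turn [-0.08 -0.01  4.97] after-turn shift [-0.5366 -0.5192 -0.0039]
shift m [-0.4897 -0.5635  0.1335] turn [  1.88 -44.98   4.74] after-turn shift [-0.2855 -0.5192  0.4734]
ring [606. -13.   4.]
cap [367. -91.  10.]
obj [372.  41.  45.]
small [742.  45.  60.]
purple [ 529. -323.   60.]
cup [725. 190.  50.]
mount2 [ 717. -104.   30.]
```

>>> {"api": "servo_tool", "payload": {"deltas": [[[-0.031,-0.035,0],[0,0,0.3]],[[-0.031,-0.035,0],[0,0,0.3]],[[-0.031,-0.035,0],[0,0,0.3]],[[-0.031,-0.035,0],[0,0,0.3]],[[-0.031,-0.035,0],[0,0,0.3]],[[-0.031,-0.035,0],[0,0,0.3]],[[-0.031,-0.035,0],[0,0,0.3]],[[-0.031,-0.035,0],[0,0,0.3]],[[-0.031,-0.035,0],[0,0,0.3]],[[-0.031,-0.035,0],[0,0,0.3]],[[-0.031,-0.035,0],[0,0,0.3]],[[-0.031,-0.035,0],[0,0,0.3]],[[-0.031,-0.035,0],[0,0,0.3]],[[-0.031,-0.035,0],[0,0,0.3]],[[-0.031,-0.035,0],[0,0,0.3]],[[-0.031,-0.035,0],[0,0,0.3]]], "fingers": 1}}

```text
time: 2.1
tool_pos: [435.1, -196.2, 226.4]
tcp_rot: [3.141, -0.001, 2.75]
contact_force: [1.0, 0.3, 0.7]
grip_width: 91.9
finger_force: 0.0
```

>>> {"api": "servo_tool", "payload": {"deltas": [[[0,0,0],[0,-5,0]],[[0,0,0],[0,-5,0]],[[0,0,0],[0,-5,0]],[[0,0,0],[0,-5,0]],[[0,0,0],[0,-5,0]],[[0,0,0],[0,-5,0]],[[0,0,0],[0,-5,0]],[[0,0,0],[0,-5,0]],[[0,0,0],[0,-5,0]],[[0,0,0],[0,0,0]]]}}

```text
time: 3.35
tool_pos: [436.2, -191.9, 226.1]
tcp_rot: [3.131, 0.752, 2.749]
contact_force: [0.2, 0.3, 0.4]
grip_width: 91.7
finger_force: 0.0
```

```bash
python3 - <<'E'
from h import *
A=-22.6; M=pose(A,45,1); u=np.array([np.cos(np.radians(A)),np.sin(np.radians(A)),0])
G=np.array([511.3,-209,36])-4*u; T=grasp_tcp(G,M); P=T-100*M[:,2]
q,C,o=now(); print(q,C.round(3),o["joint_positions"].round(3),o["time"]); go(P,M)
E
```

```text
[ 436.15516695 -191.91202961  226.14496207] [[-0.675  0.376  0.635]
 [ 0.28   0.927 -0.251]
 [-0.683  0.008 -0.73 ]] [-0.745 -0.045  2.278  0.928  0.312 -2.738] 3.35
shift m [0.08   0.0119 0.1072] turn [ 0.7  -1.93  0.06] after-turn shift [0.0836 0.0131 0.1043]
```

```bash
cat >> h.py <<'E'
from scipy.optimize import least_squares
def fk(q,L):
    h,L1,L2,L3,a,y0=L; E=lambda ax,v:R.from_euler(ax,v).as_matrix()
    M=E("z",q[0])@E("y",q[1]); p=np.array([0,0,h])+M@[0,0,L1]; M=M@E("y",q[2]); p=p+M@[a,0,L2]
    M=M@E("z",q[3])@E("y",q[4])@E("z",q[5]+y0); return p+M@[0,0,L3],M
E
python3 - <<'E'
from h import *
q1=np.array([1.11702125,.34266928,1.52486828,0,1.27538608,-.145995799]);p1=np.array([158.87,500.04,226.12]);R1=R.from_euler("xyz",[-3.14027882,-.00021398,2.83380696]).as_matrix()
q,C,o=now(); q2=np.array(o["joint_positions"])
def f(L):
    out=[]
    for j,p,M in((q1,p1,R1),(q2,q,C)):
        a,b=fk(j,L); out+=list(a-p)+list(((b-M)*200).ravel())
    return out
best=min((least_squares(f,[300,350,350,250,0,y]) for y in(0,1.57,-1.57,3.1)),key=lambda s:s.cost)
print(best.x.round(2),best.cost,np.round(best.fun,1))
E
```

```text
[ 3.19520e+03 -5.77140e+02  1.20804e+03  6.28660e+02  1.50957e+03
  1.57000e+00] 2918.9562293599465 [ 68.7 -33.5  -0.   -0.   -0.    0.   -0.    0.   -0.   -0.   -0.   -0.
   0.    0.    0.    0.    0.   -0.    0.   -0.   -0.    0.    0.    0. ]
```

```bash
cat >> h.py <<'E'
def fk(q,L):
    h,L1,L2,L3,d=L[:5]; E=lambda ax,v:R.from_euler(ax,v).as_matrix()
    M=E("z",q[0])@E("y",q[1]); p=np.array([0,0,h])+M@[0,d,L1]; M=M@E("y",q[2]); p=p+M@[0,0,L2]
    M=M@E("z",q[3])@E("y",q[4])@E("z",q[5]+np.pi/2); return p+M@[L[5],0,L3] if len(L)>5 else p+M@[0,0,L3],M
E
python3 - <<'E'
from h import *
q1=np.array([1.11702125,.34266928,1.52486828,0,1.27538608,-.145995799]);p1=np.array([158.87,500.04,226.12])
q,C,o=now(); q2=np.array(o["joint_positions"])
f=lambda L:np.r_[fk(q1,L)[0]-p1,fk(q2,L)[0]-q]
s=least_squares(f,[300,350,350,250,76]);print(s.x.round(1),s.fun.round(2))
E
```

```text
[127.1 543.  352.4 309.8  77.4] [-0.93  0.41 -0.41 -0.53 -0.9   0.41]
```

```bash
cat >> h.py <<'E'
LL=[127.1,543.,352.4,309.8,77.4]
lo=np.array([-2.53,-.77,.04,-1,.28,-3.11]);hi=np.array([2.53,2.02,2.7,4.14,2.66,3.11])
def ik(p,M,q0):
    f=lambda q:(lambda a:np.r_[(a[0]-p)/300,(a[1]-M).ravel()/2])(fk(q,LL))
    s=least_squares(f,np.clip(q0,lo+1e-3,hi-1e-3),bounds=(lo,hi),xtol=1e-10,ftol=1e-10); return s.x,s.cost
E
python3 - <<'E'
from h import *
def sols(p,M):
    out=[]
    for j4 in(0,1.5,3,-.8):
      for j6 in(-2,0,2):
        q,c=ik(p,M,np.array([np.arctan2(p[1],p[0]),.4,1.6,j4,1.0,j6]))
        if c<1e-6 and not any(np.allclose(q,o,atol=.02) for o in out): out.append(q)
    return out
for name,c,A0s in(("jar",(511.3,-209,36),[-22.6+90*k for k in range(4)]),("lay",(500,-70,24),range(-180,180,45)),("stand",(529.6,170.8,120),range(-180,180,45))):
  for A in A0s:
    for ys in(1,-1):
      M=pose(A,45,ys)
      for q in sols(grasp_tcp(c,M),M): print(name,round(A),ys,q.round(2))
E
```

```text
jar -23 1 [-0.61  0.55  2.44  2.88  0.64  1.63]
jar -23 -1 [-0.61  0.55  2.44  2.88  0.64 -1.52]
jar 67 1 [-0.88  0.75  1.74  0.74  1.19  2.18]
jar 67 -1 [-0.88  0.75  1.74  0.74  1.19 -0.96]
jar 157 1 [-0.49  0.99  1.13 -0.07  1.8   1.49]
jar 157 -1 [-0.49  0.99  1.13 -0.07  1.8  -1.66]
jar 247 1 [-0.16  0.76  1.74 -0.89  1.09  0.84]
jar 247 -1 [-0.16  0.76  1.74 -0.89  1.09 -2.3 ]
lay -180 1 [-0.21  0.92  1.34 -0.15  1.65  1.41]
lay -180 -1 [-0.21  0.92  1.34 -0.15  1.65 -1.73]
lay -135 1 [-0.    0.84  1.55 -0.54  1.39  1.06]
lay -135 -1 [-0.    0.84  1.55 -0.54  1.39 -2.08]
lay -45 1 [-0.01  0.59  2.4   4.04  0.69  1.41]
lay -45 -1 [-0.01  0.59  2.4   4.04  0.69 -1.73]
lay 0 1 [-0.49  0.58  2.58  2.65  0.8   1.56]
lay 0 -1 [-0.49  0.58  2.58  2.65  0.8  -1.58]
lay 45 1 [-0.73  0.62  2.26  1.36  0.81  1.94]
lay 45 -1 [-0.73  0.62  2.26  1.36  0.81 -1.2 ]
lay 90 1 [-0.64  0.75  1.8   0.65  1.21  2.06]
lay 90 -1 [-0.64  0.75  1.8   0.65  1.21 -1.08]
lay 135 1 [-0.44  0.88  1.44  0.24  1.57  1.82]
lay 135 -1 [-0.44  0.88  1.44  0.24  1.57 -1.32]
stand -180 1 [0.13 0.9  1.07 0.1  1.95 1.7 ]
stand -180 -1 [ 0.13  0.9   1.07  0.1   1.95 -1.45]
stand -135 1 [ 0.33  0.89  1.11 -0.33  1.86  1.14]
stand -135 -1 [ 0.33  0.89  1.11 -0.33  1.86 -2.  ]
stand -90 1 [ 0.5   0.73  1.48 -0.68  1.43  0.77]
stand -90 -1 [ 0.5   0.73  1.48 -0.68  1.43 -2.37]
stand 0 1 [0.27 0.36 2.29 3.77 0.33 1.17]
stand 0 -1 [ 0.27  0.36  2.29  3.77  0.33 -1.98]
stand 45 1 [-0.14  0.38  2.24  1.6   0.6   2.35]
stand 45 -1 [-0.14  0.38  2.24  1.6   0.6  -0.79]
stand 90 1 [-0.21  0.56  1.85  0.87  1.13  2.38]
stand 90 -1 [-0.21  0.56  1.85  0.87  1.13 -0.76]
stand 135 1 [-0.08  0.77  1.39  0.48  1.63  2.15]
stand 135 -1 [-0.08  0.77  1.39  0.48  1.63 -0.99]
```

```bash
python3 - <<'E'
from h import *
A=-112.6;u=np.array([np.cos(np.radians(A)),np.sin(np.radians(A)),0])
G=np.array([511.3,-209,38])-4*u
q=None
for b in(0,15,30,45):
  M=pose(A,b,1);p=grasp_tcp(G,pose(A,45,1))-100*pose(A,45,1)[:,2]+[0,0,80]
  q,c=ik(p,M,np.array([-.3,.5,1.6,-.1,1.,.7]) if q is None else q);print(b,q.round(2),c)
for d in((0,100),(0,50),(0,0)):
  p=grasp_tcp(G,M)-d[1]*M[:,2]; q,c=ik(p,M,q);print(d,q.round(2),c)
T=p
for z in(60,120,180):
  q2,c=ik(T+[0,0,z],M,q);print("lift",z,q2.round(2),c)
for x,y in((480,-150),(500,-100),(500,-70),(480,-70),(520,-60)):
  for B in(-135,-125,-115):
    M2=pose(B,45,-1);r=[];qq=q2.copy();qq[5]-=np.pi
    for z in(120,60,26): qq,c=ik(grasp_tcp((x,y,z),M2),M2,qq); r.append((qq[3].round(2),qq[5].round(2),c<1e-6))
    M3=pose(B+180,45,-1);a,c=ik(grasp_tcp((x,y,26),M3),M3,np.array([-.7,.6,2.,1.,.9,-1.2]))
    print(x,y,B,r,a.round(2),c<1e-6)
P0=grasp_tcp(G,pose(A,45,1))-100*pose(A,45,1)[:,2]+[0,0,80]
print(P0); go(P0,pose(-22.6,0,1)); 
E
```

```text
0 [-0.42  0.43  1.54  0.    1.17 -0.02] 2.232247453120382e-28
15 [-0.27  0.46  1.51 -0.28  1.21  0.23] 1.1965271243899276e-31
30 [-0.15  0.52  1.5  -0.53  1.3   0.44] 7.460921335289103e-20
45 [-0.04  0.61  1.49 -0.74  1.42  0.61] 3.401619723383587e-31
(0, 100) [-0.04  0.7   1.58 -0.76  1.29  0.73] 8.571084002932266e-31
(0, 50) [-0.1   0.72  1.66 -0.82  1.19  0.78] 7.302722441873648e-19
(0, 0) [-0.16  0.75  1.73 -0.88  1.09  0.84] 1.5871691506996457e-28
lift 60 [-0.16  0.67  1.68 -0.84  1.18  0.73] 3.993520333374675e-23
lift 120 [-0.16  0.6   1.62 -0.8   1.27  0.62] 4.979397577223186e-27
lift 180 [-0.16  0.54  1.54 -0.78  1.37  0.52] 1.8693808666519274e-21
480 -150 -135 [(np.float64(-0.6), np.float64(-2.24), np.True_), (np.float64(-0.61), np.float64(-2.17), np.True_), (np.float64(-0.62), np.float64(-2.13), np.True_)] [-0.9   0.64  2.17  1.16  0.88 -1.13] True
480 -150 -125 [(np.float64(-0.68), np.float64(-2.3), np.True_), (np.float64(-0.7), np.float64(-2.22), np.True_), (np.float64(-0.72), np.float64(-2.17), np.True_)] [-0.88  0.66  2.07  0.98  0.96 -1.08] True
480 -150 -115 [(np.floa
[... 2112 characters left out ...]
(np.float64(-0.52), np.float64(-2.13), np.True_), (np.float64(-0.52), np.float64(-2.1), np.True_)] [-0.68  0.62  2.22  1.37  0.8  -1.15] True
520 -60 -125 [(np.float64(-0.59), np.float64(-2.26), np.True_), (np.float64(-0.6), np.float64(-2.19), np.True_), (np.float64(-0.61), np.float64(-2.15), np.True_)] [-0.68  0.65  2.12  1.16  0.88 -1.08] True
520 -60 -115 [(np.float64(-0.67), np.float64(-2.32), np.True_), (np.float64(-0.69), np.float64(-2.24), np.True_), (np.float64(-0.71), np.float64(-2.19), np.True_)] [-0.67  0.68  2.02  0.99  0.97 -1.04] True
[ 534.84794541 -152.42969453  175.27564928]
shift m [-0.0208  0.0733  0.0899] turn [ 0.64 43.07  0.33] after-turn shift [-0.0759  0.0744  0.0509]
```

>>> {"api": "servo_tool", "payload": {"deltas": [[[0,0,0],[0,5.4,0]],[[0,0,0],[0,5.4,0]],[[0,0,0],[0,5.4,0]],[[0,0,0],[0,5.4,0]],[[0,0,0],[0,5.4,0]],[[0,0,0],[0,5.4,0]],[[0,0,0],[0,5.4,0]],[[0,0,0],[0,5.3,0]],[[0,0,0],[0,0,10]],[[0,0,0],[0,0,10]],[[0,0,0],[0,0,10]],[[0,0,0],[0,0,10]],[[0,0,0],[0,0,10]],[[0,0,0],[0,0,10]],[[0,0,0],[0,0,10]],[[0,0,0],[0,0,10]],[[0,0,0],[0,0,10]],[[0,0,0],[0,0,0]]]}}

```text
time: 5.6
tool_pos: [438.4, -191.8, 227.4]
tcp_rot: [3.11, -0.007, 1.192]
contact_force: [1.2, -0.1, 0.4]
grip_width: 91.8
finger_force: 0.0
```

```bash
cat > s.py <<'E'
from h import *
A=-112.6;M=pose(A,45,1);u=np.array([np.cos(np.radians(A)),np.sin(np.radians(A)),0])
G=np.array([511.3,-209,38])-4*u;T=grasp_tcp(G,M)
def st():
    q,C,o=now();print(q.round(1),C.round(3).tolist(),o["joint_positions"].round(2),o["time"],o["contact_force"].round(1))
E
python3 - <<'E'
from s import *
st();go(T-100*M[:,2]+[0,0,80],M)
E
```

```text
[ 438.4 -191.8  227.4] [[0.37, 0.928, 0.032], [0.929, -0.37, -0.005], [0.007, 0.032, -0.999]] [-0.58  0.24  1.67  0.01  1.2  -0.21] 5.6 [ 1.2 -0.1  0.4]
shift m [0.0719 0.0734 0.055 ] turn [  2.06 -45.42   0.11] after-turn shift [ 0.0888  0.0739 -0.0151]
```

Shift first, then pitch 45°. I'll measure again before the approach.

>>> {"api": "servo_tool", "payload": {"deltas": [[[0.024,0.0245,0],[0,0,0]],[[0.024,0.0245,0],[0,0,0]],[[0.024,0.0245,0],[0,0,0]],[[0,0,0],[0.2,-5,0]],[[0,0,0],[0.2,-5,0]],[[0,0,0],[0.2,-5,0]],[[0,0,0],[0.2,-5,0]],[[0,0,0],[0.2,-5,0]],[[0,0,0],[0.2,-5,0]],[[0,0,0],[0.2,-5,0]],[[0,0,0],[0.2,-5,0]],[[0,0,0],[0.2,-5.4,0]],[[0,0,0],[0,0,0]]]}}

```text
time: 7.22
tool_pos: [534.1, -150.1, 229.6]
tcp_rot: [3.138, 0.783, 1.182]
contact_force: [0.6, 0.0, -0.5]
grip_width: 91.8
finger_force: 0.0
```

```bash
python3 - <<'E'
from s import *
st();go(T-100*M[:,2],M)
E
```

```text
[ 534.1 -150.1  229.6] [[0.269, 0.926, -0.264], [0.656, -0.377, -0.654], [-0.705, 0.002, -0.709]] [-0.03  0.59  1.37 -0.72  1.53  0.52] 7.225 [ 0.6  0.  -0.5]
shift m [0.0933 0.0012 0.0966] turn [ 0.44 -0.16  0.24] after-turn shift [0.0936 0.0016 0.0963]
```

>>> {"api": "servo_tool", "payload": {"deltas": [[[0.0233,0.0004,0.024],[0.1,0,0.1]],[[0.0233,0.0004,0.024],[0.1,0,0.1]],[[0.0233,0.0004,0.024],[0.1,0,0]],[[0.0233,0.0004,0.024],[0.1,-0.1,0]],[[0,0,0],[0,0,0]]]}}

```text
time: 7.85
tool_pos: [534.2, -153.1, 95.4]
tcp_rot: [-3.139, 0.783, 1.176]
contact_force: [-0.9, 0.0, -0.9]
grip_width: 92.0
finger_force: 0.0
```

```bash
python3 - <<'E'
from s import *
st();go(T,M)
E
```

```text
[ 534.2 -153.1   95.4] [[0.273, 0.922, -0.273], [0.655, -0.386, -0.65], [-0.705, -0.002, -0.709]] [-0.04  0.76  1.47 -0.75  1.33  0.7 ] 7.85 [-0.9  0.  -0.9]
shift m [0.0004 0.0006 0.0995] turn [-0.15 -0.16 -0.01] after-turn shift [0.0007 0.0003 0.0995]
```

>>> {"api": "servo_tool", "payload": {"deltas": [[[0,0,0.02],[0,0,0]],[[0,0,0.02],[0,0,0]],[[0,0,0.02],[0,0,0]],[[0,0,0.02],[0,0,0]],[[0,0,0.0195],[0,0,0]],[[0,0,0],[0,0,0]]]}}

```text
time: 8.6
tool_pos: [507.1, -218.0, 25.4]
tcp_rot: [-3.141, 0.782, 1.173]
contact_force: [0.7, 0.4, -0.0]
grip_width: 91.7
finger_force: 0.0
```

>>> {"api": "servo_tool", "payload": {"deltas": [[[0,0,0],[0,0,0]],[[0,0,0],[0,0,0]],[[0,0,0],[0,0,0]],[[0,0,0],[0,0,0]],[[0,0,0],[0,0,0]],[[0,0,0],[0,0,0]],[[0,0,0],[0,0,0]],[[0,0,0],[0,0,0]]], "fingers": 0}}

```text
time: 9.6
tool_pos: [508.0, -217.0, 26.1]
tcp_rot: [3.14, 0.782, 1.173]
contact_force: [-0.6, 1.5, 2.3]
grip_width: 44.0
finger_force: 29.9
```

```bash
python3 - <<'E'
from s import *
st();go(T,M)
im=bot.capture("top");a=bot.capture("scene")
m=np.hstack([cv2.resize(i[y-40:y+40,x-40:x+40],None,fx=4.9,fy=4.9,interpolation=cv2.INTER_CUBIC) for i,x,y in((im,362,205),(a,173,230))])
cv2.imwrite("pics/g1.png",m[:,:,::-1])
E
```

```text
[ 508.  -217.    26.1] [[0.275, 0.922, -0.271], [0.654, -0.386, -0.65], [-0.704, 0.001, -0.71]] [-0.15  0.83  1.59 -0.85  1.14  0.79] 9.6 [-0.6  1.5  2.3]
shift m [ 0.0006 -0.      0.0016] turn [-0.02 -0.21 -0.14] after-turn shift [ 0.0006 -0.      0.0016]
```

View pics/g1.png

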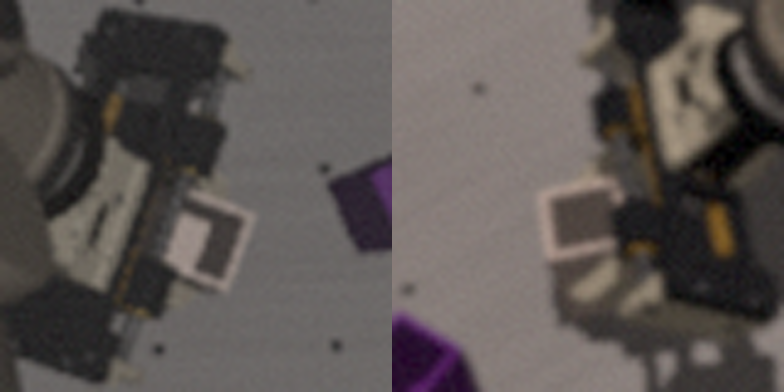

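The picture shows the jar standing square between the pads near (210,240) in the left panel, and the reported width is 44.0. Lift 150 mm.

>>> {"api": "servo_tool", "payload": {"deltas": [[[-0.007,0,-0.007],[0,0,0]],[[-0.014,0,-0.014],[0,0,0]],[[-0.0213,0,-0.0213],[0,0,0]],[[-0.0213,0,-0.0213],[0,0,0]],[[-0.0213,0,-0.0213],[0,0,0]],[[-0.0213,0,-0.0213],[0,0,0]],[[0,0,0],[0,0,0]]]}}

```text
time: 10.58
tool_pos: [508.7, -217.8, 179.6]
tcp_rot: [3.13, 0.78, 1.167]
contact_force: [0.5, -0.4, -1.4]
grip_width: 43.9
finger_force: 29.9
```

>>> {"api": "servo_tool", "payload": {"deltas": [[[0,0,0],[0,0,-9]],[[0,0,0],[0,0,-9]],[[0,0,0],[0,0,-9]],[[0,0,0],[0,0,-9]],[[0,0,0],[0,0,-9]],[[0,0,0],[0,0,-9]],[[0,0,0],[0,0,-9]],[[0,0,0],[0,0,-9]],[[0,0,0],[0,0,-9]],[[0,0,0],[0,0,-9]],[[0,0,0],[0,0,-9]],[[0,0,0],[0,0,-9]],[[0,0,0],[0,0,-9]],[[0,0,0],[0,0,-9]],[[0,0,0],[0,0,-9]],[[0,0,0],[0,0,-9]],[[0,0,0],[0,0,-9]],[[0,0,0],[0,0,-9]],[[0,0,0],[0,0,-9]],[[0,0,0],[0,0,-9]]]}}

```text
time: 13.08
tool_pos: [507.1, -217.4, 175.4]
tcp_rot: [3.137, -0.781, -1.96]
contact_force: [0.1, -0.2, -0.7]
grip_width: 44.2
finger_force: 29.9
```

```bash
python3 - <<'E'
from s import *
st();M2=pose(A,45,-1);go(grasp_tcp((500,-85,38),M2),M2)
E
```

```text
[ 507.1 -217.4  175.4] [[-0.269, -0.924, -0.272], [-0.657, 0.383, -0.65], [0.704, 0.004, -0.71]] [-0.15  0.61  1.51 -0.78  1.35 -2.59] 13.075 [ 0.1 -0.2 -0.7]
shift m [-0.1817  0.0567  0.0325] turn [0.08 0.23 0.21] after-turn shift [-0.1816  0.0574  0.0317]
```

>>> {"api": "servo_tool", "payload": {"deltas": [[[-0.03,0.0095,0.0054],[0,0.1,0]],[[-0.03,0.0095,0.0054],[0,0.1,0]],[[-0.03,0.0095,0.0054],[0,0.1,0]],[[-0.03,0.0095,0.0054],[0,0.1,0]],[[-0.03,0.0095,0.0054],[0,0.1,0.1]],[[-0.03,0.0095,0.0054],[0,0,0.1]],[[0,0,0],[0,0,0]],[[0,0,0],[0,0,0]]]}}

```text
time: 14.08
tool_pos: [495.8, -99.9, 26.3]
tcp_rot: [-3.135, -0.79, -1.974]
contact_force: [0.5, 0.1, -1.2]
grip_width: 43.8
finger_force: 29.9
```

```bash
python3 - <<'E'
from s import *
st();q,C,o=now();print("grasp z",(q-19*C[:,2]).round(1),"down in tool",(C.T@[0,0,-1]).round(3),"mouth",(C@[-.704,.001,-.71]).round(3))
E
```

```text
[495.8 -99.9  26.3] [[-0.276, -0.922, -0.273], [-0.647, 0.388, -0.656], [0.711, -0.004, -0.703]] [ 0.06  0.83  1.59 -0.74  1.24 -2.24] 14.075 [ 0.5  0.1 -1.2]
grasp z [501.  -87.5  39.7] down in tool [-0.711  0.004  0.703] mouth [ 0.387  0.922 -0.001]
```

>>> {"api": "servo_tool", "payload": {"deltas": [[[-0.0021,0,0.0021],[0,0,0]],[[-0.0021,0,0.0021],[0,0,0]],[[-0.0021,0,0.0021],[0,0,0]],[[0,0,0],[0,0,0]],[[0,0,0],[0,0,0]]]}}

```text
time: 14.7
tool_pos: [495.6, -99.5, 17.0]
tcp_rot: [-3.136, -0.79, -1.974]
contact_force: [-0.0, 0.8, -2.2]
grip_width: 44.1
finger_force: 29.9
```

>>> {"api": "servo_tool", "payload": {"deltas": [[[-0.0007,0,0.0007],[0,0,0]],[[-0.0007,0,0.0007],[0,0,0]],[[0,0,0],[0,0,0]]]}}

```text
time: 15.08
tool_pos: [495.6, -99.5, 14.9]
tcp_rot: [-3.136, -0.79, -1.974]
contact_force: [0.2, -0.0, -1.2]
grip_width: 43.9
finger_force: 29.9
```

>>> {"api": "servo_tool", "payload": {"deltas": [[[-0.0007,0,0.0007],[0,0,0]],[[0,0,0],[0,0,0]]]}}

```text
time: 15.32
tool_pos: [495.6, -99.5, 13.9]
tcp_rot: [-3.136, -0.79, -1.974]
contact_force: [-0.5, -0.5, -1.1]
grip_width: 43.9
finger_force: 29.9
```

>>> {"api": "servo_tool", "payload": {"deltas": [[[-0.0004,0,0.0004],[0,0,0]],[[0,0,0],[0,0,0]]]}}

```text
time: 15.58
tool_pos: [495.6, -99.5, 13.6]
tcp_rot: [-3.136, -0.79, -1.974]
contact_force: [0.0, 0.0, 0.7]
grip_width: 44.1
finger_force: 29.9
```

>>> {"api": "servo_tool", "payload": {"deltas": [[[-0.0004,0,0.0004],[0,0,0]],[[0,0,0],[0,0,0]]]}}

```text
time: 15.82
tool_pos: [495.7, -99.6, 13.4]
tcp_rot: [-3.135, -0.791, -1.974]
contact_force: [0.5, 1.0, 6.2]
grip_width: 44.0
finger_force: 29.9
```

Contact with the table at 6 N, at the expected height. Open, retreat along the tool, then roll back.

>>> {"api": "servo_tool", "payload": {"deltas": [[[0,0,0],[0,0,0]],[[0,0,0],[0,0,0]],[[0,0,0],[0,0,0]],[[0,0,0],[0,0,0]],[[0,0,0],[0,0,0]],[[0,0,0],[0,0,0]],[[0,0,-0.02],[0,0,0]],[[0,0,-0.03],[0,0,0]],[[0,0,-0.04],[0,0,0]],[[0,0,-0.04],[0,0,0]],[[0,0,-0.04],[0,0,0]],[[0,0,0],[0,0,0]]], "fingers": 1}}

```text
time: 17.32
tool_pos: [543.6, 13.6, 134.1]
tcp_rot: [-3.13, -0.787, -1.976]
contact_force: [-0.6, -0.7, -0.3]
grip_width: 91.8
finger_force: 0.0
```

>>> {"api": "servo_tool", "payload": {"deltas": [[[0,0,0],[0,0,10]],[[0,0,0],[0,0,10]],[[0,0,0],[0,0,10]],[[0,0,0],[0,0,10]],[[0,0,0],[0,0,10]],[[0,0,0],[0,0,10]],[[0,0,0],[0,0,10]],[[0,0,0],[0,0,10]],[[0,0,0],[0,0,10]],[[0,0,0],[0,0,10]],[[0,0,0],[0,0,10]],[[0,0,0],[0,0,10]],[[0,0,0],[0,0,10]],[[0,0,0],[0,0,10]],[[0,0,0],[0,0,10]],[[0,0,0],[0,0,10]],[[0,0,0],[0,0,10]],[[0,0,0],[0,0,10]],[[0,0,0],[0,0,0]]]}}

```text
time: 19.7
tool_pos: [541.2, 11.1, 131.4]
tcp_rot: [3.14, 0.792, 1.171]
contact_force: [0.1, 0.4, -0.5]
grip_width: 91.6
finger_force: 0.0
```

>>> {"api": "servo_tool", "payload": {"deltas": [[[0,0,0],[0,9,0]],[[0,0,0],[0,9,0]],[[0,0,0],[0,9,0]],[[0,0,0],[0,9,0]],[[0,0,0],[0,9,0]],[[0,0,0],[0,9,0]],[[0,0,0],[0,9,0]],[[0,0,0],[0,9,0]],[[0,0,0],[0,9,0]],[[0,0,0],[0,9,0]],[[0,0,0],[0,0,0]]]}}

```text
time: 21.08
tool_pos: [540.8, 10.3, 130.5]
tcp_rot: [3.14, -0.78, 1.17]
contact_force: [0.3, 0.2, 0.1]
grip_width: 91.8
finger_force: 0.0
```

```bash
cat >> s.py <<'E'
A3=67.2;M3=pose(A3,45,-1);T3=grasp_tcp((498.3,-93.2,26),M3)
E
python3 - <<'E'
from s import *
st();go(T3-100*M3[:,2],M3)
m=np.hstack([cv2.resize(bot.capture(n)[y-40:y+40,x-40:x+40],None,fx=4.9,fy=4.9,interpolation=cv2.INTER_CUBIC) for n in("top","scene") for x,y in[proj(n,(498,-93,22)).astype(int)]])
print([proj(n,(498.3,-93.2,44)) for n in("top","scene")],[proj(n,(498.3,-93.2,22)).astype(int) for n in("top","scene")])
cv2.imwrite("pics/g2.png",m[:,:,::-1])
E
```

```text
[540.8  10.3 130.5] [[0.277, 0.921, 0.275], [0.655, -0.391, 0.647], [0.703, 0.001, -0.711]] [-0.56  0.53  1.84  0.88  1.13 -0.7 ] 21.075 [0.3 0.2 0.1]
shift m [-0.1534  0.0015 -0.0854] turn [ 0.17  0.31 -0.11] after-turn shift [-0.153   0.001  -0.0862]
[array([316.7224854 , 219.45491635]), array([205.30517244, 213.22682077])] [array([315, 219]), array([206, 217])]
```

View pics/g2.png

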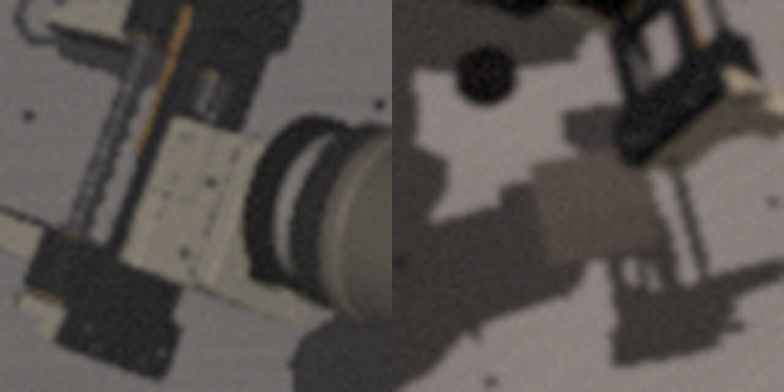

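The jar lies flat where predicted, centre at about (590,205) in the right panel. Go to the pre-grasp pose.

>>> {"api": "servo_tool", "payload": {"deltas": [[[-0.0256,0.0002,-0.0142],[0,0.1,0]],[[-0.0256,0.0002,-0.0142],[0,0.1,0]],[[-0.0256,0.0002,-0.0142],[0.1,0.1,0]],[[-0.0256,0.0002,-0.0142],[0.1,0,0]],[[-0.0256,0.0002,-0.0142],[0,0,-0.1]],[[-0.0256,0.0002,-0.0142],[0,0,0]],[[0,0,0],[0,0,0]],[[0,0,0],[0,0,0]]]}}

```text
time: 22.18
tool_pos: [478.3, -143.3, 84.9]
tcp_rot: [3.137, -0.784, 1.181]
contact_force: [-0.0, -0.1, 0.8]
grip_width: 91.5
finger_force: 0.0
```

```bash
python3 - <<'E'
from s import *
st();go(T3,M3)
E
```

```text
[ 478.3 -143.3   84.9] [[0.269, 0.924, 0.273], [0.655, -0.383, 0.652], [0.706, 0.004, -0.708]] [-0.88  0.65  1.78  0.72  1.25 -0.91] 22.175 [-0.  -0.1  0.8]
shift m [-0.0034 -0.001   0.0988] turn [-0.05  0.05  0.34] after-turn shift [-0.0035 -0.001   0.0988]
```

>>> {"api": "servo_tool", "payload": {"deltas": [[[-0.0017,-0.0005,0.018],[0,0,0.2]],[[-0.0017,-0.0005,0.02],[0,0,0.1]],[[0,0,0.02],[0,0,0]],[[0,0,0.02],[0,0,0]],[[0,0,0.0208],[0,0,0]],[[0,0,0],[0,0,0]]]}}

```text
time: 22.92
tool_pos: [502.7, -79.9, 11.0]
tcp_rot: [-3.137, -0.787, 1.17]
contact_force: [-0.2, -0.5, 0.4]
grip_width: 92.0
finger_force: 0.0
```

>>> {"api": "servo_tool", "payload": {"deltas": [[[0,0,0],[0,0,0]],[[0,0,0],[0,0,0]],[[0,0,0],[0,0,0]],[[0,0,0],[0,0,0]],[[0,0,0],[0,0,0]],[[0,0,0],[0,0,0]],[[0,0,0],[0,0,0]],[[0,0,0],[0,0,0]]], "fingers": 0}}

```text
time: 23.92
tool_pos: [503.2, -81.8, 12.2]
tcp_rot: [-3.141, -0.786, 1.171]
contact_force: [-1.1, -1.6, 1.9]
grip_width: 43.9
finger_force: 30.0
```

```bash
python3 - <<'E'
from s import *
st();q,C,o=now();g=q-19*C[:,2];print("g",g,"up in tool",(C.T@[0,0,1]).round(4),"mouth in tool",(C.T@np.array([.3875,.9219,0])).round(4), "jarcentre in tool",(C.T@(np.array([498.3,-93.2,22])-q)).round(1))
E
```

```text
[503.2 -81.8  12.2] [[0.275, 0.921, 0.274], [0.651, -0.388, 0.652], [0.707, -0.001, -0.707]] [-0.76  0.76  1.85  0.86  1.06 -1.  ] 23.925 [-1.1 -1.6  1.9]
g [497.96624508 -94.1570218   25.63032101] up in tool [ 7.074e-01 -7.000e-04 -7.068e-01] mouth in tool [ 0.7068 -0.001   0.7074] jarcentre in tool [ -1.9  -0.1 -15.7]
```

>>> {"api": "servo_tool", "payload": {"deltas": [[[0.004,0,-0.004],[0,0,0]],[[0.012,0,-0.012],[0,0,0]],[[0.021,0,-0.021],[0,0,0]],[[0.021,0,-0.021],[0,0,0]],[[0.021,0,-0.021],[0,0,0]],[[0.021,0,-0.021],[0,0,0]],[[0.021,0,-0.021],[0,0,0]],[[0,0,0],[0,0,0]]]}}

```text
time: 24.92
tool_pos: [503.8, -82.2, 185.7]
tcp_rot: [3.136, -0.784, 1.176]
contact_force: [-0.0, 0.0, -1.2]
grip_width: 44.1
finger_force: 30.0
```

>>> {"api": "servo_tool", "payload": {"deltas": [[[0,0,0],[0,0,9]],[[0,0,0],[0,0,9]],[[0,0,0],[0,0,9]],[[0,0,0],[0,0,9]],[[0,0,0],[0,0,9]],[[0,0,0],[0,0,9]],[[0,0,0],[0,0,9]],[[0,0,0],[0,0,9]],[[0,0,0],[0,0,9]],[[0,0,0],[0,0,9]],[[0,0,0],[0,0,9]],[[0,0,0],[0,0,9]],[[0,0,0],[0,0,9]],[[0,0,0],[0,0,9]],[[0,0,0],[0,0,9]],[[0,0,0],[0,0,9]],[[0,0,0],[0,0,9]],[[0,0,0],[0,0,9]],[[0,0,0],[0,0,9]],[[0,0,0],[0,0,9]]]}}

```text
time: 27.42
tool_pos: [502.7, -81.4, 182.5]
tcp_rot: [3.133, 0.786, -1.979]
contact_force: [-0.1, 0.5, -1.4]
grip_width: 43.5
finger_force: 30.0
```

```bash
cat >> s.py <<'E'
jt=np.array([-1.9,0,-15.7]); mt=np.array([.7068,0,.7074]); X=np.array([529.8,170.8])
def jar():
    q,C,o=now(); c=q+C@jt; m=C@mt; print("jar centre",c.round(1),"rim",(c+33*m).round(1),"mouth",m.round(4)); return q,C,c,m
def tostand(z):
    "tool pose putting the rim centre over the stand at height z, mouth straight down"
    M=pose(A3,45,1); a=np.degrees(np.arctan2(mt[0],mt[2])); 
    q,C,o=now(); m=C@mt; D=R.align_vectors([[0,0,-1.]],[m])[0].as_matrix(); M=D@C
    p=np.r_[X,z]-33*(M@mt)-M@jt; go(p,M); return p,M
E
python3 - <<'E'
from s import *
st();jar();p,M=tostand(130);
q,c=ik(p,M,now()[2]["joint_positions"]);print(q.round(2),c);q,c=ik(p-[0,0,95],M,q);print(q.round(2),c)
E
```

```text
[502.7 -81.4 182.5] [[-0.281, -0.92, 0.273], [-0.649, 0.392, 0.653], [-0.707, 0.006, -0.707]] [-0.76  0.47  1.76  0.75  1.34  2.45] 27.425 [-0.1  0.5 -1.4]
jar centre [498.9 -90.4 195. ] rim [498.8 -90.3 162. ] mouth [-0.0055  0.0032 -1.    ]
shift m [-0.1555  0.0736  0.2015] turn [ 0.25  0.05 -0.25] after-turn shift [-0.156   0.0738  0.201 ]
[-0.22  0.39  2.02  1.07  0.92  2.56] 1.2392247617458173e-24
[-0.22  0.55  2.13  1.29  0.81  2.22] 6.240862317005093e-27
```

>>> {"api": "servo_tool", "payload": {"deltas": [[[-0.0194,0.0092,0.0252],[0,0,0]],[[-0.0194,0.0092,0.0252],[0,0,0]],[[-0.0194,0.0092,0.0252],[0,0,0]],[[-0.0194,0.0092,0.0252],[0,0,0]],[[-0.0194,0.0092,0.0252],[0.1,0,-0.1]],[[-0.0194,0.0092,0.0252],[0.1,0,-0.1]],[[-0.0194,0.0092,0.0252],[0,0,0]],[[-0.0194,0.0092,0.0252],[0,0,0]],[[0,0,0],[0,0,0]],[[0,0,0],[0,0,0]]]}}

```text
time: 28.68
tool_pos: [533.0, 179.1, 150.0]
tcp_rot: [-3.137, 0.785, -1.966]
contact_force: [0.4, 0.7, -1.7]
grip_width: 43.9
finger_force: 30.0
```

```bash
python3 - <<'E'
from s import *
st();jar();tostand(100)
m=np.hstack([cv2.resize(bot.capture(n)[y-40:y+40,x-40:x+40],None,fx=4.9,fy=4.9,interpolation=cv2.INTER_CUBIC) for n in("top","scene") for x,y in[proj(n,(530,171,100)).astype(int)]])
print([proj(n,(530,171,100)).astype(int) for n in("top","scene")])
c=jar()[2]
for n in("top","scene"): print(n,proj(n,c+[0,0,33]),proj(n,c-[0,0,33]),proj(n,(529.8,170.8,85)))
cv2.imwrite("pics/g3.png",m[:,:,::-1])
E
```

```text
[533.  179.1 150. ] [[-0.272, -0.922, 0.277], [-0.653, 0.388, 0.651], [-0.707, -0.003, -0.707]] [-0.23  0.43  1.95  1.05  0.93  2.57] 28.675 [ 0.4  0.7 -1.7]
jar centre [529.2 170.1 162.5] rim [529.3 170.1 129.5] mouth [ 0.0032 -0.0012 -1.    ]
shift m [ 0.0202 -0.0001  0.0215] turn [-0.14  0.01  0.14] after-turn shift [ 0.0202 -0.0002  0.0215]
[array([214, 209]), array([284, 164])]
jar centre [529.7 169.4 162.8] rim [529.8 169.4 129.8] mouth [ 0.0039 -0.0012 -1.    ]
top [209.87390966 207.76441967] [213.7798598 209.1278543] [215.57395183 209.92108931]
scene [286.38062514 141.30831786] [284.8951772 157.6087869] [284.32666372 167.66813811]
```

View pics/g3.png

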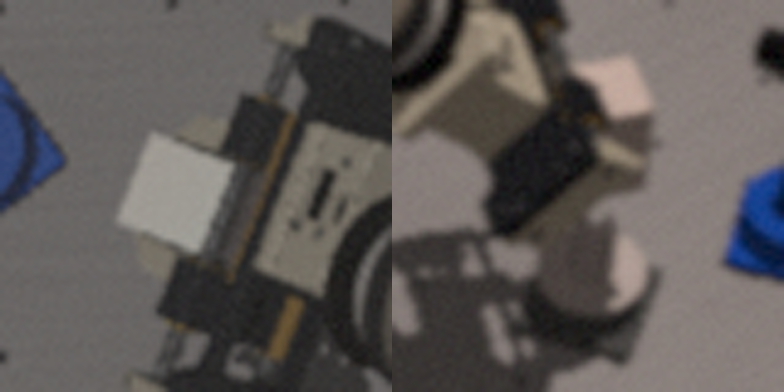

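In the left panel the jar's upturned bottom is centred at (177,193), which is image (209.8,208.0). I predicted (209.9,207.8), so the jar is well centred over the peg. Lower it in stages and feel for contact.

>>> {"api": "servo_tool", "payload": {"deltas": [[[0.005,0,0.0055],[0,0,0.1]],[[0.005,0,0.0055],[-0.1,0,0]],[[0.005,0,0.0052],[0,0,0]],[[0.005,0,0.0052],[0,0,0]],[[0,0,0],[0,0,0]],[[0,0,0],[0,0,0]]]}}

```text
time: 29.52
tool_pos: [534.0, 180.2, 121.2]
tcp_rot: [-3.139, 0.786, -1.968]
contact_force: [-0.0, 0.6, -0.3]
grip_width: 44.0
finger_force: 30.0
```

```bash
sed -i 's/X=np.array(.*)/X=np.array([529.5,170.6])/' s.py; python3 - <<'E'
from s import *
st();jar();tostand(85)
E
```

```text
[534.  180.2 121.2] [[-0.273, -0.922, 0.276], [-0.652, 0.388, 0.651], [-0.707, -0.002, -0.707]] [-0.23  0.49  1.97  1.1   0.9   2.49] 29.525 [-0.   0.6 -0.3]
jar centre [530.2 171.2 133.7] rim [530.2 171.2 100.7] mouth [ 1.8e-03  2.0e-04 -1.0e+00]
shift m [0.0117 0.0004 0.0105] turn [-0.07  0.05  0.07] after-turn shift [0.0117 0.0004 0.0105]
```

>>> {"api": "servo_tool", "payload": {"deltas": [[[0.003,0.0001,0.0026],[0,0,0]],[[0.003,0.0001,0.0026],[0,0,0]],[[0.003,0.0001,0.0026],[0,0,0]],[[0.0028,0.0001,0.0026],[0,0,0]],[[0,0,0],[0,0,0]]]}}

```text
time: 30.15
tool_pos: [533.0, 179.4, 105.1]
tcp_rot: [-3.14, 0.786, -1.969]
contact_force: [0.5, 1.5, -1.5]
grip_width: 43.8
finger_force: 30.0
```

>>> {"api": "servo_tool", "payload": {"deltas": [[[0.0018,0,0.0018],[0,0,0]],[[0.0018,0,0.0018],[0,0,0]],[[0.0018,0,0.0018],[0,0,0]],[[0.0018,0,0.0018],[0,0,0]],[[0,0,0],[0,0,0]]]}}

```text
time: 30.78
tool_pos: [533.1, 179.5, 95.1]
tcp_rot: [-3.14, 0.786, -1.968]
contact_force: [0.1, 0.5, -1.6]
grip_width: 44.0
finger_force: 30.0
```

```bash
python3 - <<'E'
from s import *
st();jar();tostand(45)
E
```

```text
[533.1 179.5  95.1] [[-0.274, -0.922, 0.275], [-0.652, 0.388, 0.651], [-0.707, -0.001, -0.707]] [-0.23  0.54  1.99  1.15  0.87  2.41] 30.775 [ 0.1  0.5 -1.6]
jar centre [529.3 170.5 107.5] rim [529.3 170.5  74.5] mouth [ 1.4e-03  2.0e-04 -1.0e+00]
shift m [ 0.0208 -0.0001  0.021 ] turn [-0.05  0.04  0.05] after-turn shift [ 0.0207 -0.0001  0.021 ]
```

No contact at rim height 74.5. Continue down in short checked calls.

>>> {"api": "servo_tool", "payload": {"deltas": [[[0.0014,0,0.0014],[0,0,0]],[[0.0014,0,0.0014],[0,0,0]],[[0.0014,0,0.0014],[0,0,0]],[[0.0014,0,0.0014],[0,0,0]],[[0,0,0],[0,0,0]]]}}

```text
time: 31.4
tool_pos: [533.1, 179.4, 87.2]
tcp_rot: [-3.14, 0.786, -1.968]
contact_force: [0.2, 0.3, -0.2]
grip_width: 44.1
finger_force: 30.0
```

>>> {"api": "servo_tool", "payload": {"deltas": [[[0.0014,0,0.0014],[0,0,0]],[[0.0014,0,0.0014],[0,0,0]],[[0.0014,0,0.0014],[0,0,0]],[[0.0014,0,0.0014],[0,0,0]],[[0,0,0],[0,0,0]]]}}

```text
time: 32.02
tool_pos: [533.1, 179.4, 79.3]
tcp_rot: [-3.14, 0.786, -1.968]
contact_force: [0.5, -0.0, -1.9]
grip_width: 43.5
finger_force: 30.0
```

>>> {"api": "servo_tool", "payload": {"deltas": [[[0.0014,0,0.0014],[0,0,0]],[[0.0014,0,0.0014],[0,0,0]],[[0.0014,0,0.0014],[0,0,0]],[[0.0014,0,0.0014],[0,0,0]],[[0,0,0],[0,0,0]]]}}

```text
time: 32.65
tool_pos: [533.1, 179.4, 71.4]
tcp_rot: [-3.14, 0.786, -1.968]
contact_force: [-0.1, -0.2, -0.4]
grip_width: 44.1
finger_force: 30.0
```

```bash
python3 - <<'E'
from s import *
st();jar();tostand(40)
E
```

```text
[533.1 179.4  71.4] [[-0.274, -0.922, 0.275], [-0.652, 0.388, 0.651], [-0.707, -0.001, -0.707]] [-0.23  0.59  2.    1.2   0.85  2.33] 32.65 [-0.1 -0.2 -0.4]
jar centre [529.3 170.4  83.8] rim [529.4 170.5  50.8] mouth [ 1.4e-03  2.0e-04 -1.0e+00]
shift m [ 0.0075 -0.0001  0.0078] turn [-0.05  0.04  0.05] after-turn shift [ 0.0075 -0.0001  0.0078]
```

>>> {"api": "servo_tool", "payload": {"deltas": [[[0.0014,0,0.0014],[0,0,0]],[[0.0014,0,0.0014],[0,0,0]],[[0.0014,0,0.0014],[0,0,0]],[[0.0014,0,0.0014],[0,0,0]],[[0,0,0],[0,0,0]]]}}

```text
time: 33.28
tool_pos: [533.2, 179.4, 63.4]
tcp_rot: [-3.14, 0.786, -1.968]
contact_force: [-0.0, 0.1, -1.1]
grip_width: 43.7
finger_force: 30.0
```

>>> {"api": "servo_tool", "payload": {"deltas": [[[0.0007,0,0.0007],[0,0,0]],[[0.0007,0,0.0007],[0,0,0]],[[0.0007,0,0.0007],[0,0,0]],[[0,0,0],[0,0,0]]]}}

```text
time: 33.78
tool_pos: [533.2, 179.4, 60.6]
tcp_rot: [-3.139, 0.786, -1.968]
contact_force: [-0.3, 0.2, -1.1]
grip_width: 43.8
finger_force: 30.0
```

>>> {"api": "servo_tool", "payload": {"deltas": [[[0.0007,0,0.0007],[0,0,0]],[[0.0007,0,0.0007],[0,0,0]],[[0,0,0],[0,0,0]]]}}

```text
time: 34.15
tool_pos: [533.2, 179.4, 58.6]
tcp_rot: [-3.14, 0.786, -1.968]
contact_force: [0.0, -0.4, -1.2]
grip_width: 43.8
finger_force: 30.0
```

>>> {"api": "servo_tool", "payload": {"deltas": [[[0.0007,0,0.0007],[0,0,0]],[[0,0,0],[0,0,0]]]}}

```text
time: 34.4
tool_pos: [533.4, 179.5, 58.3]
tcp_rot: [-3.139, 0.787, -1.968]
contact_force: [-2.0, -1.3, 4.5]
grip_width: 44.3
finger_force: 30.0
```

>>> {"api": "servo_tool", "payload": {"deltas": [[[0.0007,0,0.0007],[0,0,0]],[[0,0,0],[0,0,0]]]}}

```text
time: 34.65
tool_pos: [533.5, 179.7, 58.3]
tcp_rot: [-3.138, 0.788, -1.967]
contact_force: [-5.0, -4.1, 14.1]
grip_width: 43.8
finger_force: 30.0
```

>>> {"api": "servo_tool", "payload": {"deltas": [[[0.0004,0,0.0004],[0,0,0]],[[0,0,0],[0,0,0]]]}}

```text
time: 34.9
tool_pos: [533.6, 179.7, 58.2]
tcp_rot: [-3.138, 0.789, -1.967]
contact_force: [-6.2, -6.9, 18.1]
grip_width: 43.8
finger_force: 30.0
```

The rim met the flange at about 37.5 mm, well past the taper, so the jar is home. Relieve the push, look, then open.

>>> {"api": "servo_tool", "payload": {"deltas": [[[-0.0007,0,-0.0007],[0,0,0]],[[0,0,0],[0,0,0]]]}}

```text
time: 35.15
tool_pos: [533.5, 179.6, 58.2]
tcp_rot: [-3.138, 0.788, -1.967]
contact_force: [-3.1, -3.6, 9.2]
grip_width: 43.8
finger_force: 30.0
```

>>> {"api": "servo_tool", "payload": {"deltas": [[[0,0,0],[0,0,0]],[[0,0,0],[0,0,0]],[[0,0,0],[0,0,0]],[[0,0,0],[0,0,0]],[[0,0,0],[0,0,0]],[[0,0,0],[0,0,0]]], "fingers": 1}}

```text
time: 35.9
tool_pos: [533.3, 179.4, 57.1]
tcp_rot: [-3.139, 0.786, -1.968]
contact_force: [-0.1, 0.1, -0.2]
grip_width: 91.4
finger_force: 0.0
```

```bash
python3 - <<'E'
from s import *
st()
m=np.hstack([cv2.resize(bot.capture(n)[y-40:y+40,x-40:x+40],None,fx=4.9,fy=4.9,interpolation=cv2.INTER_CUBIC) for n in("top","scene") for x,y in[proj(n,(530,171,60)).astype(int)]])
cv2.imwrite("pics/g4.png",m[:,:,::-1])
E
```

```text
[533.3 179.4  57.1] [[-0.274, -0.921, 0.276], [-0.652, 0.388, 0.651], [-0.707, -0.002, -0.707]] [-0.23  0.62  2.01  1.23  0.83  2.28] 35.9 [-0.1  0.1 -0.2]
```

View pics/g4.png

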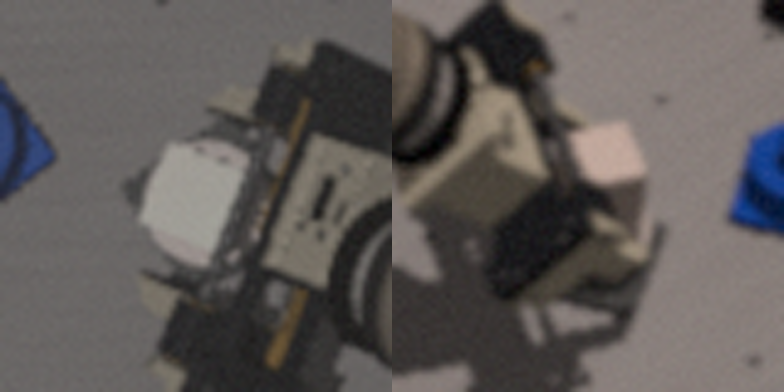

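The jar sits upright over the flange at about (195,200) in the left panel, with the fingers clear of it. Retreat along the tool, then look again.

>>> {"api": "servo_tool", "payload": {"deltas": [[[0,0,-0.01],[0,0,0]],[[0,0,-0.02],[0,0,0]],[[0,0,-0.03],[0,0,0]],[[0,0,-0.03],[0,0,0]],[[0,0,-0.03],[0,0,0]],[[0,0,-0.03],[0,0,0]],[[0,0,-0.03],[0,0,0]],[[0,0,0],[0,0,0]],[[0,0,0],[0,0,0]]]}}

```text
time: 37.12
tool_pos: [483.3, 62.4, 184.0]
tcp_rot: [-3.14, 0.786, -1.969]
contact_force: [-0.5, 0.1, -0.1]
grip_width: 91.7
finger_force: 0.0
```

```bash
python3 - <<'E'
from s import *
st()
m=np.hstack([cv2.resize(bot.capture(n)[y-25:y+25,x-25:x+25],None,fx=7.9,fy=7.9,interpolation=cv2.INTER_CUBIC) for n in("top","scene") for x,y in[proj(n,(530,171,60)).astype(int)]])
print([proj(n,(530,171,60)).astype(int) for n in("top","scene")],[proj(n,(529.5,170.5,z)) for n in("top","scene") for z in(37,103)])
cv2.imwrite("pics/g5.png",m[:,:,::-1])
E
```

```text
[483.3  62.4 184. ] [[-0.274, -0.921, 0.276], [-0.652, 0.389, 0.651], [-0.707, -0.001, -0.707]] [-0.53  0.34  1.98  0.88  1.15  2.49] 37.125 [-0.5  0.1 -0.1]
[array([216, 210]), array([283, 173])] [array([217.9566693 , 210.81261234]), array([214.78009091, 209.72088779]), array([283.2353269, 177.997832 ]), array([284.55563851, 163.60494153])]
```

View pics/g5.png

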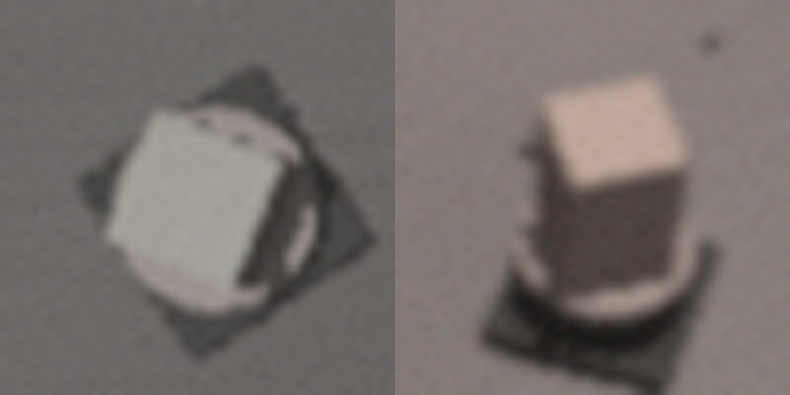

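The jar stands inverted and upright, rim flat on the flange, with the gripper clear. Hand in.

```bash
python3 -c "
from plant import bot
print(bot.close_job())"
```

```text
the job is handed in; nothing more can be done
None
```

The jar is upside down over the drying-stand peg, with its rim resting flat on the flange at about 37 mm; the job was handed in at about 37 s with the gripper clear.

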